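Brace the date jar in its holder and unscrew the lid

TASK

Lower the square glass jar of dates gently, upright and fully down, into the empty square recess of the wooden jar holder so that it cannot turn, without letting it drop. Then unscrew its lid (anticlockwise seen from above) until the threads let go, lift it straight up just clear of the jar, and finish still holding it there: level, over the mouth, its lower edge one or two finger widths above the jar's rim, with the jar still fully down in its recess. Leave everything else on the counter as it is.

Things in the scene. Friction and masses are not known exactly. Their poses are not given: they have to be found in the camera images.
- jar: square clear-glass jar of dates, 66 x 66 mm in plan, 92 mm high to the rim (106 mm with its lid), 0.3 to 0.5 kg, loose, standing on the counter with its lid screwed tight. Origin: centre of its underside; z up, x and y square to its sides. Its heel tapers from 66 mm, 9 mm up, to 58 mm square at the foot. Straight sides to 72 mm, then the shoulder.
- lid: round ridged aluminium screw lid of the square jar, 60 mm diameter, 26 mm high, about 80 g, loose. Origin: centre of its lower edge; z up. Screwed on, its lower edge is 80 mm above the jar's underside, 8 mm above the shoulder and 12 mm below the rim. It is tight: the jar can be lifted by the lid, and unless the jar is braced it turns with the lid.
- jar_rim (a point): centre of the square jar's rim, 92 mm above its underside; axes as the jar's. Short three-start twist-off thread: turned anticlockwise (seen from above) against the jar, the lid lets go after 0.75 to 1.1 rad; it lifts straight off at 1.1 to 1.5 rad of turn and catches on the next threads from about 1.6. Breaking it loose takes 0.3 to 0.5 N m.
- holder: light wooden jar holder, 96 mm (its x) by 180 mm (its y), 44 mm high, screwed to the counter; two square recesses, 71 x 71 mm and 34 mm deep, side by side along its y, centres 41.5 mm either side of its middle. Origin: centre of its underside. The recess on its +y side is empty, the other holds the sugar pot.
- recess (a point): centre of the floor of the empty recess, 10 mm above the counter, 34 mm below the holder's top; axes as the holder's (square to the recess's walls). The square jar fits in any of four quarter turns with 2.5 mm to spare on each side; seated, it can still turn by about 0.08 rad either way.
- sugar_pot: small square white porcelain pot with a flat porcelain lid, 64 mm square and 60 mm high, loose in the holder's other recess; to be left alone. Origin: centre of its underside.
- round_jar: round glass jar with a larger ridged aluminium lid, 78 mm diameter, 100 mm high, loose; to be left alone. Origin: centre of its underside.
- date_bowl: white porcelain date bowl with a clip-on lid and knob, 124 mm diameter (136 mm over its two wire clips), 86 mm high, loose; to be left alone. Origin: centre of its underside.
- pourer: slender steel coffee pourer, 88 mm base, 234 mm high, spout reaching 92 mm to its +x and handle 75 mm to its -x, loose; to be left alone. Origin: centre of its underside.
- cup_a: small ridged glass cup, 62 mm diameter at the rim, 55 mm high, loose on a fixed aluminium tray (200 x 280 mm, 318 mm over its end handles, 26 mm high; floor 4 mm up); to be left alone. Origin: centre of its underside.
- cup_b: second ridged glass cup, like the first, 80 to 150 mm from it on the same tray; to be left alone. Origin: centre of its underside.
Things that resemble listed ones, but are neither listed nor needed, are in the scene too. Of the things that look like the holder, the smaller one is meant. What is shaped like the lid but orange is not meant.

How it is judged:
By the outcome, as a careful person would: the job done as asked, in the order asked, and still so for the second after the job is handed in, while the arm keeps its last pose, push and grip.
It also fails if it takes over 54 s, if anything falls off the work surface, if the arm or the gripper's body presses on something with over 40 N, if the wrist force passes 120 N, or if a joint passes its speed limit or range.

ROBOT

A 7-joint arm with a two-finger parallel gripper is mounted at the origin on the work surface. World frame = base frame: x ahead of the robot, y to its left, z up, the work surface at z = 0. Lengths are in m, angles in rad, forces in N, time in s.
With the tool pointing down it reaches from about 0.425 to 0.95 m from the base axis. Payload 16.7 kg.
Tool frame: the origin (TCP) lies on the centre line of the jaws, within the pads' length; the fingertips stand 11 mm ahead of it and the grasp point (between the pads) lies 8 mm behind it; z points along the fingers, x is the direction in which the jaws open and shut, and the axes are right-handed (so a half turn about z gives the same grasp; the last joint's range is limited). The gripper opens to 94 mm and grips with 3 to 60 N. Pads are 16 mm wide; open, the fingers measure 119 mm over their backs; the gripper's body (75 mm by 177 mm) begins 78 mm behind the grasp point.
Start: joints at [-1.321, 0.426, 0.074, 1.606, -0.034, 1.111, -0.067], TCP at [0.263, 0.622, 0.216] pointing down, gripper open.
Joint ranges: [-2.85, 2.85], [-0.5, 2.14], [-1.23, 1.37], [0.21, 2.46], [-1.02, 4.16], [0.16, 2.05], [-2.73, 2.73]. Speed limits (rad/s): [1.89, 1.89, 2.39, 2.39, 3.01, 3.01, 3.01].

INTERFACE

Orientations are given as a unit quaternion [w, x, y, z].
In Python, from workcell import * gives the robot as it stands.
- The arm moves only by the shell command python3 -m inch 'ROWS'. ROWS is JSON, a list of rows, each a list of 5 numbers: the opening, from 0 (shut) to 1 (fully open), then the shift along the world's x, y, z in mm, then the turn about the world's z in rad. In form: [[gripper, x, y, z, twist], ...]. A call has 1 to 5 rows; each row is the pose to reach, as a shift and turn from the pose measured when the call began; what a row does not reach only later rows make up. A row lasts 1/12 s, in which the tool goes at most 41.7 mm and 7.16 degrees, less where a joint would pass 70% of its speed; a pose out of reach is approached as far as the arm can. A call with a gripper value outside its range is refused whole. The fingers move at their own pace and stop on an object; the grip force is fixed at half the most. Time passes only in rows, so rows that repeat a pose let the fingers close. It gives the time, the measured TCP pose, the force and the opening at its end, in the units of the state.
- get_obs(): the state, without advancing time (a new reading comes with each control period).
- capture(name): name is "scene" or "top"; returns a dict with "img" (480x640x3 uint8, red, green, blue), "z_map" (480x640 float32, m along the optical axis (not along the pixel's ray), 0 where there is no reading), "vfov" (degrees; the focal length in pixels is half the picture's height over the tangent of half this angle, whatever the lens; pixels are square), "cx", "cy" (the principal point, pixels), "xyz" and "orientation" of the camera in the world. Camera axes: x right, y up, looking along -z (the intrinsics and any distortion apply to the point x, -y, -z); pixel columns grow to the right and rows downward; lengths in m; the calibration is good to about 2 mm. A picture is of the moment at which its call begins.
- hand_in(): hands the job in, once; it reports no verdict.
The state is a dict: "clock": time; "joint_pos": joint angles; "joint_vel": joint speeds; "tau": joint torques, N m; "tcp_pos": TCP position; "ee_rot": TCP orientation; "ft_force": force on the tool from outside, world axes, zero at the start; "moment": the same for the moment, N m; "finger_gap": finger opening in m.
Only numpy, scipy, OpenCV 4.12 (cv2) and the standard library are available. Lean on these libraries where they do the work, as an engineer would, in place of code of your own. Each camera call takes 0.05 s, during which the arm holds its last target. There are 200 camera calls.

## Working session

There is one attempt and no reset: what is moved stays moved. The work goes in short steps, Python scripts to look and compute and a shell command to move; the robot and the scene stay as the last step left them, time stands still between calls to the robot, and variables do not carry over. Pictures are saved under pics/ and viewed, about 8 in all and at most 12, crops included, and the job is handed in when it is done.

```bash
mkdir -p pics; ls; cat > h.py <<'E'
from workcell import *
import numpy as np, cv2
from scipy.spatial.transform import Rotation as R
def rot(q): return R.from_quat([q[1],q[2],q[3],q[0]]).as_matrix()
def f(c): return 240/np.tan(np.radians(c["vfov"]/2))
def cloud(c):
    F=f(c); v,u=np.mgrid[:480,:640]; z=c["z_map"]
    p=np.stack([(u-c["cx"])/F*z,-(v-c["cy"])/F*z,-z],-1)
    P=p@rot(c["orientation"]).T+np.array(c["xyz"]); P[z==0]=np.nan; return P
def ray(c,u,v,h):
    F=f(c); d=rot(c["orientation"])@np.array([(u-c["cx"])/F,-(v-c["cy"])/F,-1]); o=np.array(c["xyz"])
    return o+d*(h-o[2])/d[2]
def save(c,n): cv2.imwrite("pics/"+n,c["img"][...,::-1])
E
python3 - <<'E'
from h import *
import pickle
for n in("scene","top"):
    c=capture(n); save(c,n+"0.png"); pickle.dump(c,open(n+"0.pkl","wb"))
    print({k:v for k,v in c.items() if k not in("img","z_map")})
print(get_obs())
E
```

```text
pics
{'vfov': 50.049655600782955, 'cx': 325.0523582605243, 'cy': 232.99513467192045, 'xyz': array([ 0.8846441 , -0.6093627 ,  1.29436802]), 'orientation': array([0.91796581, 0.25214421, 0.08405275, 0.2944439 ])}
{'vfov': 57.79418721822447, 'cx': 319.9538292256277, 'cy': 240.4892148382541, 'xyz': array([ 0.24918518, -0.00557405,  1.0973766 ]), 'orientation': array([ 0.71222409,  0.0658391 , -0.06066512, -0.69621965])}
{'clock': 0.1, 'joint_pos': array([-1.32047903,  0.42666222,  0.0738288 ,  1.60653286, -0.03407728,
        1.11083399, -0.06710944]), 'joint_vel': array([ 0.00024874, -0.00093209,  0.00020975, -0.0023158 , -0.00127381,
       -0.00097179,  0.00040838]), 'tau': array([ 6.87808890e-03, -9.37460732e+01,  3.67533378e+00, -4.55045700e+01,
       -4.89317731e-02,  1.66958361e-02, -4.90892788e-06]), 'tcp_pos': array([0.26260885, 0.62139552, 0.21585424]), 'ee_rot': array([ 3.62962376e-04,  8.33443914e-01,  5.52603742e-01, -4.63927270e-04]), 'ft_force': array([ 0.38162706, -0.84211381,  0.52409995]), 'moment': array([-0.00340802,  0.07053489,  0.01396148]), 'finger_gap': 0.09397272566358045}
```

View pics/scene0.png

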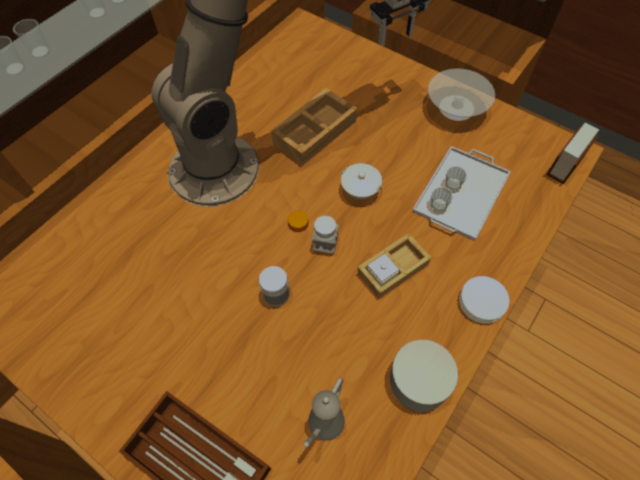

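View pics/top0.png

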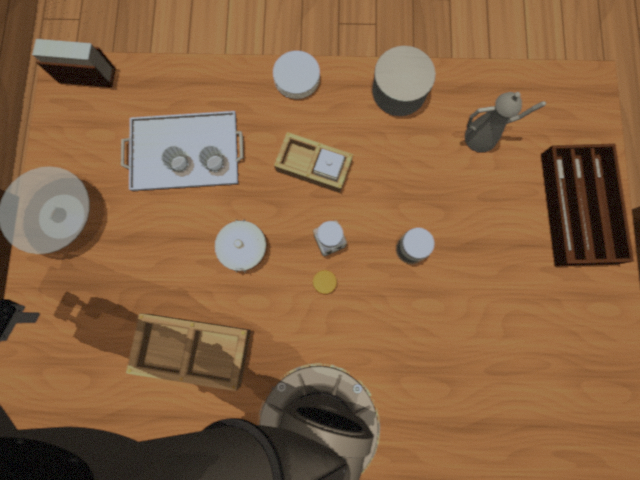

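The top picture shows the square jar's lid at about (330,235), the smaller holder at (313,161) with its empty recess on the left at about (297,153), the orange lid at (325,282) and the sugar pot at (329,164). In the scene picture the jar's lid is at (325,228) and the holder at (394,265).

```bash
python3 - <<'E'
from h import *
import pickle
ims=[]
for n,(u0,v0,u1,v1) in(("top",(250,110,430,310)),("scene",(260,190,450,320))):
    c=pickle.load(open(n+"0.pkl","rb")); P=cloud(c)
    Z=P[...,2]
    print(n,"counter z",np.nanmedian(Z[v0:v1,u0:u1]))
    for nm,lo,hi in(("lid106",.096,.115),("holder44",.036,.052),("pot70",.06,.085),("low",.02,.032)):
        m=np.zeros((480,640),np.uint8); m[v0:v1,u0:u1]=((Z>lo)&(Z<hi))[v0:v1,u0:u1]
        k,l,s,ce=cv2.connectedComponentsWithStats(m)
        for i in range(1,k):
            if s[i,4]>60:
                q=P[l==i]; r=cv2.minAreaRect((q[:,:2]*1000).astype(np.float32))
                print(nm,s[i].tolist(),np.round(np.median(q,0),4),"rect",np.round(r[0],1),np.round(r[1],1),round(r[2],1))
    ims.append(cv2.resize(c["img"][v0:v1,u0:u1],None,fx=2.1 if n=="scene" else 2.2,fy=2.1 if n=="scene" else 2.2,interpolation=cv2.INTER_CUBIC))
H=max(i.shape[0] for i in ims)
ims=[cv2.copyMakeBorder(i,0,H-i.shape[0],0,0,cv2.BORDER_CONSTANT) for i in ims]
o=np.hstack(ims);print(o.shape);cv2.imwrite("pics/crop.png",o[...,::-1])
E
```

```text
top counter z 0.00010404598803903653
lid106 [317, 221, 26, 26, 508] [ 0.4458 -0.0172  0.1057] rect [446.  -17.3] [58.2 58.1] 52.0
lid106 [402, 228, 28, 30, 673] [ 0.4291 -0.2222  0.0997] rect [ 430.5 -218.9] [62.6 70.1] 88.4
holder44 [274, 132, 79, 57, 1239] [0.6417 0.0249 0.0432] rect [649.5  27.9] [180.7  98.5] 71.5
pot70 [314, 149, 30, 27, 429] [ 0.6338 -0.0115  0.0623] rect [634.9 -12. ] [60.1 59.3] 71.7
pot70 [250, 227, 12, 35, 250] [0.4236 0.1647 0.0634] rect [425.3 160.1] [83.8 26.8] 2.9
pot70 [313, 226, 34, 28, 217] [ 0.4256 -0.0107  0.0702] rect [446.9 -17.2] [66.6 65.5] 25.0
pot70 [399, 232, 27, 30, 124] [ 0.4073 -0.1962  0.0724] rect [ 418.8 -207.9] [76.5 38.4] 36.5
low [285, 140, 30, 13, 61] [0.6949 0.0679 0.0259] rect [695.3  65.6] [29.1 76.1] 9.0
low [312, 270, 24, 24, 448] [ 0.3405 -0.0075  0.0257] rect [340.9  -6.5] [57.1 56.9] 1.1
scene counter z 0.002141544873741852
lid106 [315, 215, 22, 21, 355] [ 0.4518 -0.0168  0.1067] rect [450.7 -14.4] [57.3 60.2] 36.0
lid106 [260, 266, 28, 26, 553] [ 0.4337 -0.2218  0.1007] rect [ 434.3 -221.4] [69.7 71.9] 39.5
holder44 [433, 
[... 218 characters left out ...]
  0.0445] rect [463.2 -42.8] [65.7 10. ] 27.6
holder44 [262, 289, 28, 13, 69] [ 0.4611 -0.2449  0.043 ] rect [ 450.4 -239.4] [72.8 27.2] 44.3
pot70 [312, 223, 27, 22, 214] [ 0.4675 -0.0358  0.0715] rect [451.1 -17.6] [69.3 63.1] 29.6
pot70 [369, 254, 30, 26, 388] [ 0.6399 -0.0115  0.0634] rect [639.1 -10.2] [61.3 60.2] 72.1
pot70 [260, 279, 30, 20, 152] [ 0.4591 -0.2463  0.072 ] rect [ 447.2 -233.7] [76.4 42. ] 50.3
low [288, 210, 21, 19, 276] [ 0.3452 -0.0056  0.0265] rect [345.2  -4.6] [57.5 58.1] 87.4
low [431, 216, 19, 14, 62] [0.6878 0.2202 0.026 ] rect [688.6 221.1] [17.9 63.7] 83.7
low [370, 272, 43, 24, 78] [ 0.6802 -0.0365  0.0251] rect [682.5 -22. ] [122.   37.5] 51.6
(440, 795, 3)
```

View pics/crop.png

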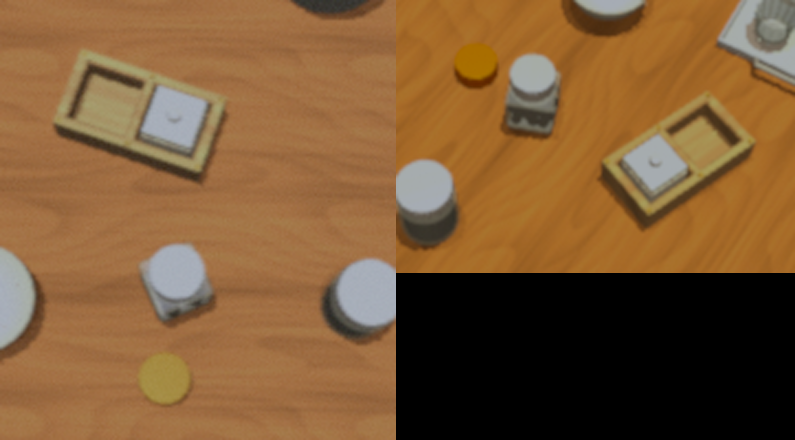

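The crops agree with the sizes given: lid 58 mm across, holder 181 x 98 mm with its long axis at 71.6°, jar sides at about 27°. The two cameras differ by about 4 mm, so I'll average them: jar at (448,-16), recess at (664,68). I'll go above the jar first, swinging outward.

```bash
python3 -m inch '[[1,120,-165,0,-0.2],[1,120,-165,0,-0.2],[1,120,-165,0,-0.2],[1,120,-165,0,-0.2],[1,120,-165,0,-0.2]]'; python3 -m inch '[[1,40,-200,0,-0.2],[1,40,-200,0,-0.2],[1,40,-200,0,-0.2],[1,40,-200,0,-0.2],[1,40,-200,0,-0.2]]'
```

```text
clock: 0.52
tcp_pos: [0.3837, 0.454, 0.2157]
ee_rot: [0.001, 0.885, 0.466, -0.001]
ft_force: [0.2, -0.0, 0.4]
finger_gap: 0.094
clock: 0.93
tcp_pos: [0.4236, 0.2517, 0.2155]
ee_rot: [0.0, 0.927, 0.376, -0.001]
ft_force: [1.7, 0.3, 1.8]
finger_gap: 0.0938
```

```bash
python3 -m inch '[[1,15,-160,0,-0.2],[1,15,-160,0,-0.2],[1,15,-160,0,-0.2],[1,15,-160,0,-0.2],[1,15,-160,0,-0.2]]'; python3 -m inch '[[1,10,-108,0,0],[1,10,-108,0,0],[1,10,-108,0,0],[1,10,-108,0,0],[1,10,-108,0,0]]'; python3 - <<'E'
from h import *
import pickle
ims=[]
for n,b in(("top",(220,140,420,310)),("scene",(220,110,420,280))):
    c=capture(n); pickle.dump(c,open(n+"1.pkl","wb"))
    u0,v0,u1,v1=b
    ims.append(cv2.resize(c["img"][v0:v1,u0:u1],None,fx=2,fy=2,interpolation=cv2.INTER_CUBIC))
cv2.imwrite("pics/over.png",np.hstack(ims)[...,::-1])
E
```

```text
clock: 1.35
tcp_pos: [0.4386, 0.0851, 0.2156]
ee_rot: [0.0, 0.961, 0.278, -0.001]
ft_force: [0.7, -1.3, -0.0]
finger_gap: 0.0942
clock: 1.77
tcp_pos: [0.4484, -0.0243, 0.2156]
ee_rot: [0.0, 0.961, 0.276, -0.001]
ft_force: [-0.1, -0.2, -0.2]
finger_gap: 0.0936
```

View pics/over.png

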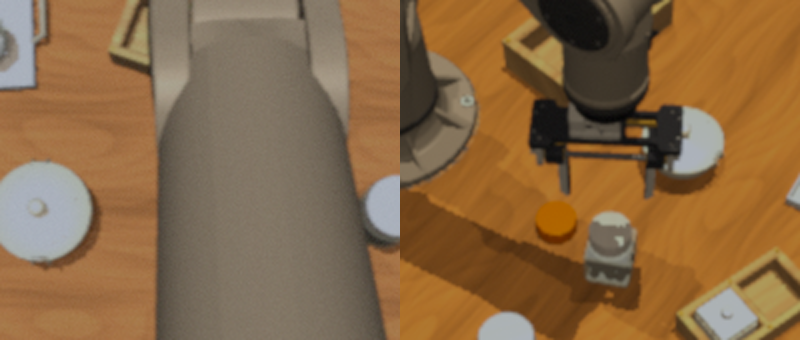

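The scene camera sees the open fingers above the jar, with tips at about (303,206) and (344,207) full frame. I'll use them to check this camera's offset against the robot.

```bash
python3 - <<'E'
from h import *
import pickle
c=pickle.load(open("scene1.pkl","rb")); P=cloud(c)
o=np.array(get_obs()["tcp_pos"]);print(o)
print(ray(c,323.7,206.5,.205))
Z=P[...,2]; m=(Z>.2)&(Z<.225)&(abs(P[...,0]-.45)<.12)&(abs(P[...,1])<.12)
k,l,s,ce=cv2.connectedComponentsWithStats(m.astype(np.uint8))
for i in range(1,k):
    if s[i,4]>8: print(s[i],np.round(P[l==i].mean(0),4),np.round(cv2.minAreaRect((P[l==i][:,:2]*1000).astype(np.float32)),1) if 0 else "", np.round(P[l==i].min(0),4),np.round(P[l==i].max(0),4))
# jar body side plane normals, scene0 + scene1
for n in("scene0","top0"):
    c=pickle.load(open(n+".pkl","rb"));P=cloud(c);Z=P[...,2]
    m=(np.hypot(P[...,0]-.449,P[...,1]+.016)<.055)&(Z>.062)&(Z<.076)
    q=(P[m][:,:2]*1000).astype(np.float32); print(n,len(q),cv2.minAreaRect(q))
    m=(np.hypot(P[...,0]-.449,P[...,1]+.016)<.06)&(Z>.012)&(Z<.068)
    q=(P[m][:,:2]*1000).astype(np.float32)
    hist=[]
    for a in range(0,90):
        t=np.radians(a);d=q@np.array([[np.cos(t),-np.sin(t)],[np.sin(t),np.cos(t)]])
        hist.append(min(np.histogram(d[:,0],np.arange(-600,600,3))[0].max()*-1,np.histogram(d[:,1],np.arange(-600,600,3))[0].max()*-1))
    print("side best angle",np.argsort(hist)[:6],sorted(hist)[:6],len(q))
E
```

```text
[ 0.44844128 -0.0223156   0.21547729]
[ 0.45191379 -0.02307027  0.205     ]
[300 199   6   9  24] [ 0.4099 -0.0524  0.2168]  [ 0.4041 -0.0585  0.2048] [ 0.4138 -0.0424  0.2249]
[342 205   5   5  17] [4.979e-01 1.000e-04 2.152e-01]  [ 0.4933 -0.0025  0.2052] [0.5029 0.0028 0.2248]
scene0 179 ((451.05908203125, -17.723846435546875), (69.28789520263672, 62.83684539794922), 29.96337890625)
side best angle [25 26 23 22 20 29] [np.int64(-134), np.int64(-129), np.int64(-125), np.int64(-118), np.int64(-112), np.int64(-103)] 250
top0 214 ((446.78875732421875, -17.562114715576172), (66.55782318115234, 66.07638549804688), 24.442739486694336)
side best angle [26 25 24 23 27 29] [np.int64(-79), np.int64(-76), np.int64(-70), np.int64(-58), np.int64(-56), np.int64(-54)] 144
```

```bash
python3 -m inch '[[1,-1,6,0,0],[1,-1,6,-40,0],[1,-1,6,-80,0],[1,-1,6,-115,0],[1,-1,6,-125,0]]'; python3 -m inch '[[0.75,0,0,0,0],[0.6,0,0,0,0],[0.5,0,0,0,0],[0.5,0,0,0,0],[0.5,0,0,0,0]]';python3 -m inch '[[0.4,0,0,0,0],[0.3,0,0,0,0],[0.3,0,0,0,0],[0.3,0,0,0,0],[0.3,0,0,0,0]]'
```

```text
clock: 2.28
tcp_pos: [0.4449, -0.0151, 0.0866]
ee_rot: [0.0, 0.96, 0.279, -0.004]
ft_force: [-0.9, -0.2, -0.7]
finger_gap: 0.0938
clock: 2.7
tcp_pos: [0.4459, -0.0147, 0.088]
ee_rot: [0.0, 0.96, 0.279, -0.003]
ft_force: [-0.2, 0.1, -0.8]
finger_gap: 0.064
clock: 3.12
tcp_pos: [0.4463, -0.0145, 0.0883]
ee_rot: [0.0, 0.96, 0.279, -0.002]
ft_force: [0.5, 2.7, 3.8]
finger_gap: 0.0594
```

```bash
python3 -m inch '[[0,0,0,0,0],[0,0,0,0,0],[0,0,0,10,0],[0,0,0,25,0],[0,0,0,40,0]]';python3 -m inch '[[0,0,0,30,0],[0,0,0,60,0],[0,20,5,85,-0.1],[0,40,15,85,-0.2],[0,60,25,85,-0.3]]'; python3 -m inch '[[0,30,10,0,-0.1],[0,60,20,0,-0.2],[0,90,30,0,-0.3],[0,120,45,0,-0.4],[0,140,50,0,-0.4]]'
```

```text
clock: 3.53
tcp_pos: [0.4454, -0.0151, 0.1287]
ee_rot: [0.0, 0.96, 0.279, -0.003]
ft_force: [0.2, 0.7, -4.3]
finger_gap: 0.0595
clock: 3.95
tcp_pos: [0.5065, 0.01, 0.2159]
ee_rot: [-0.001, 0.992, 0.13, -0.002]
ft_force: [-0.3, 0.1, -5.9]
finger_gap: 0.0591
clock: 4.37
tcp_pos: [0.6482, 0.0626, 0.2155]
ee_rot: [-0.001, 0.997, -0.072, -0.002]
ft_force: [-0.9, 0.7, -5.5]
finger_gap: 0.0594
```

```bash
python3 -m inch '[[0,16,5,-15,-0.05],[0,16,5,-35,-0.05],[0,16,5,-45,-0.05],[0,16,5,-45,-0.05],[0,16,5,-45,-0.05]]'; python3 - <<'E'
from h import *
import pickle
ims=[]
for n,b in(("top",(220,80,420,250)),("scene",(300,160,500,330))):
    c=capture(n); pickle.dump(c,open(n+"2.pkl","wb"))
    u0,v0,u1,v1=b
    ims.append(cv2.resize(c["img"][v0:v1,u0:u1],None,fx=2,fy=2,interpolation=cv2.INTER_CUBIC))
cv2.imwrite("pics/over2.png",np.hstack(ims)[...,::-1])
o=get_obs();T=np.array(o["tcp_pos"]);print(T,o["ee_rot"]); b=T[2]-.0883;print("bottom",b)
P=cloud(c);Z=P[...,2]
near=np.hypot(P[...,0]-T[0],P[...,1]-T[1])<.06
m=near&(Z>b+.012)&(Z<b+.068); q=(P[m][:,:2]*1000).astype(np.float32);print(len(q))
sc=[]
for a in np.arange(-45,45,1.):
    t=np.radians(a);d=q@np.array([[np.cos(t),-np.sin(t)],[np.sin(t),np.cos(t)]])
    sc.append(max(np.histogram(d[:,i],np.arange(-900,900,3))[0].max() for i in(0,1)))
i=np.argsort(sc)[::-1][:6];print(np.arange(-45,45)[i],np.array(sc)[i])
m=near&(Z>b+.012)&(Z<b+.076);print(cv2.minAreaRect((P[m][:,:2]*1000).astype(np.float32)))
E
```

```text
clock: 4.78
tcp_pos: [0.6633, 0.067, 0.1707]
ee_rot: [-0.001, 0.995, -0.098, -0.003]
ft_force: [0.1, 0.0, -4.4]
finger_gap: 0.0594
[0.66425544 0.06718092 0.17194012] [-0.00111039  0.99522821 -0.09755656 -0.00151553]
bottom 0.08364011620764318
344
[-18 -20 -22 -16 -21 -15] [151 148 132 124 111 107]
((664.0980834960938, 62.25187301635742), (64.828369140625, 67.9095458984375), 72.17891693115234)
```

View pics/over2.png

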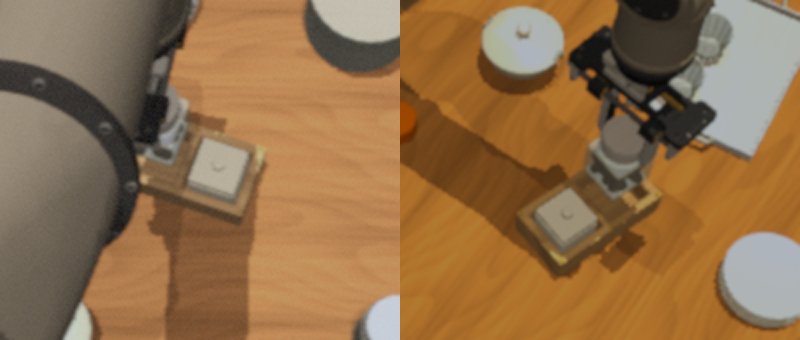

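The jar hangs over the empty recess, in line with it and clear of the sugar pot. Next I'll measure the jar's faces against the holder's in the same camera.

```bash
python3 - <<'E'
from h import *
import pickle
def peak(d):
    h,e=np.histogram(d,np.arange(d.min()-3,d.max()+3,1)); h=np.convolve(h,np.ones(3),'same'); i=h.argmax(); s=d[abs(d-e[i]-.5)<2.5]; return round(np.median(s),1),len(s)
t=np.radians(-18.4); Rm=np.array([[np.cos(t),-np.sin(t)],[np.sin(t),np.cos(t)]])  # d=q@Rm -> along e1,e2
c2=pickle.load(open("scene2.pkl","rb"));c0=pickle.load(open("scene0.pkl","rb"));ct=pickle.load(open("top0.pkl","rb"))
P=cloud(c2)*1000; Z=P[...,2]; b=83.6
m=(np.hypot(P[...,0]-664,P[...,1]-66)<58)&(Z>b+14)&(Z<b+68); d=P[m][:,:2]@Rm
mid=np.array([664.3,67.2])@Rm
print("tcp e",mid,"jar e1 face (expect +33)",peak(d[d[:,0]>mid[0]+15][:,0]),"e2 face (-33)",peak(d[d[:,1]<mid[1]-15][:,1]))
for nm,c in(("scene",c0),("top",ct)):
    P=cloud(c)*1000; Z=P[...,2]
    m=(np.hypot(P[...,0]-651,P[...,1]-29)<115)&(Z>4)&(Z<38); d=P[m][:,:2]@Rm; o=np.array([651,29.2])@Rm
    print(nm,"o e",o)
    for ax,h in((0,48),(1,90)):
        for s in(-1,1):
            k=abs(d[:,ax]-o[ax]-s*h)<9
            if k.sum()>10: print(" outer",ax,s,peak(d[k][:,ax]),"expect",o[ax]+s*h)
    m=(np.hypot(P[...,0]-651,P[...,1]-29)<115)&(Z>40)&(Z<48); d=P[m][:,:2]@Rm
    print(" top extents",np.percentile(d,[.5,99.5],0).round(1).tolist(),"mid",np.percentile(d,[.5,99.5],0).mean(0))
    m=(np.hypot(P[...,0]-664,P[...,1]-68)<60)&(Z>5)&(Z<14); d=P[m][:,:2]@Rm
    m2=(abs(d[:,0]-o[0])<40)&(abs(d[:,1]-o[1]-41.5)<42);print(" floor extents",np.percentile(d[m2],[1,99],0).round(1).tolist(),m2.sum())
E
```

```text
tcp e [609.12671925 273.45012323] jar e1 face (expect +33) (np.float64(642.1), 146) e2 face (-33) (np.float64(239.8), 182)
scene o e [608.5013317  233.19470259]
 outer 0 -1 (np.float64(562.6), 7) expect 560.5013317017118
 outer 0 1 (np.float64(656.9), 234) expect 656.5013317017118
 outer 1 -1 (np.float64(144.7), 147) expect 143.19470259258298
 outer 1 1 (np.float64(314.7), 9) expect 323.194702592583
 top extents [[561.0, 143.6], [658.1, 324.7]] mid [609.58231242 234.15496981]
 floor extents [[573.3, 254.6], [633.9, 313.5]] 328
top o e [608.5013317  233.19470259]
 outer 0 -1 (np.float64(559.5), 262) expect 560.5013317017118
 outer 1 -1 (np.float64(141.4), 36) expect 143.19470259258298
 outer 1 1 (np.float64(319.5), 9) expect 323.194702592583
 top extents [[558.5, 141.4], [655.7, 320.8]] mid [607.11085813 231.13778132]
 floor extents [[582.5, 242.8], [643.7, 308.7]] 559
```

Same-camera faces put the jar about 2.5–3 mm short along the holder's +y, so I shift by (+1,+2.5) and go down to just above the recess, then in small steps.

```bash
python3 -m inch '[[0,1,2.5,-10,0],[0,1,2.5,-20,0],[0,1,2.5,-30,0],[0,1,2.5,-35,0],[0,1,2.5,-35,0]]'; python3 -m inch '[[0,0,0,-2,0],[0,0,0,-4,0],[0,0,0,-6,0],[0,0,0,-8,0],[0,0,0,-8,0]]';  python3 -m inch '[[0,0,0,-2,0],[0,0,0,-4,0],[0,0,0,-5,0],[0,0,0,-6,0],[0,0,0,-6,0]]'
```

```text
clock: 5.3
tcp_pos: [0.6643, 0.0696, 0.1351]
ee_rot: [-0.001, 0.995, -0.098, -0.003]
ft_force: [-1.1, -0.6, -5.5]
finger_gap: 0.0595
clock: 5.72
tcp_pos: [0.6642, 0.0697, 0.1268]
ee_rot: [-0.001, 0.995, -0.098, -0.003]
ft_force: [-0.6, 0.6, -5.4]
finger_gap: 0.0593
clock: 6.13
tcp_pos: [0.6641, 0.0697, 0.1206]
ee_rot: [-0.001, 0.995, -0.098, -0.003]
ft_force: [0.0, 0.4, -5.4]
finger_gap: 0.0591
```

The jar's foot is 12 mm into the recess and past the heel taper, with no side force. I continue down.

```bash
python3 -m inch '[[0,0,0,-3,0],[0,0,0,-6,0],[0,0,0,-9,0],[0,0,0,-12,0],[0,0,0,-12,0]]'; python3 -m inch '[[0,0,0,-2,0],[0,0,0,-4,0],[0,0,0,-6,0],[0,0,0,-7,0],[0,0,0,-7,0]]';  python3 -m inch '[[0,0,0,-1,0],[0,0,0,-2,0],[0,0,0,-2.5,0],[0,0,0,-3,0],[0,0,0,-3,0]]'
```

```text
clock: 6.55
tcp_pos: [0.6637, 0.0697, 0.1078]
ee_rot: [-0.0, 0.995, -0.098, -0.003]
ft_force: [-0.1, 0.1, -5.6]
finger_gap: 0.0595
clock: 6.97
tcp_pos: [0.6636, 0.0696, 0.1005]
ee_rot: [-0.0, 0.995, -0.098, -0.004]
ft_force: [-0.7, 0.3, -6.3]
finger_gap: 0.0595
clock: 7.38
tcp_pos: [0.6638, 0.0695, 0.0982]
ee_rot: [-0.001, 0.995, -0.098, -0.003]
ft_force: [-3.6, -0.5, 5.8]
finger_gap: 0.0596
```

Floor contact came at the expected height (TCP 98.2 mm against 98.3, about 11 N), so the jar is fully down. Now the unscrewing, with the force and moment watched.

```bash
cat > st.py <<'E'
from h import *
o=get_obs();q=o["ee_rot"];x=rot(q)[:,0]
print("yaw",round(float(np.arctan2(x[1],x[0])),3),"z",round(o["tcp_pos"][2],4),"F",np.round(o["ft_force"],1),"M",np.round(o["moment"],2),"j7",round(o["joint_pos"][6],2),"tilt",np.round(rot(q)[:2,2],4))
E
python3 st.py; python3 -m inch '[[0,0,0,0,0.05],[0,0,0,0,0.1],[0,0,0,0,0.15],[0,0,0,0,0.2],[0,0,0,0,0.2]]';python3 st.py; python3 -m inch '[[0,0,0,0,0.05],[0,0,0,0,0.1],[0,0,0,0,0.15],[0,0,0,0,0.2],[0,0,0,0,0.2]]';python3 st.py
```

```text
yaw -0.196 z 0.0982 F [-3.6 -0.5  5.8] M [-0.18  1.07 -0.  ] j7 -0.06 tilt [-0.0066  0.0018]
clock: 7.8
tcp_pos: [0.6641, 0.07, 0.0986]
ee_rot: [-0.001, 1.0, 0.004, -0.003]
ft_force: [0.7, 2.1, -1.2]
finger_gap: 0.059
yaw 0.007 z 0.0986 F [ 0.7  2.1 -1.2] M [ 0.37 -0.04  0.03] j7 0.11 tilt [-0.006   0.0013]
clock: 8.22
tcp_pos: [0.6641, 0.07, 0.0989]
ee_rot: [-0.001, 0.995, 0.104, -0.003]
ft_force: [-1.0, 1.7, 0.8]
finger_gap: 0.0593
yaw 0.208 z 0.0989 F [-1.   1.7  0.8] M [0.26 0.45 0.03] j7 0.28 tilt [-0.006   0.0005]
```

```bash
python3 -m inch '[[0,0,0,0,0.06],[0,0,0,0,0.12],[0,0,0,0,0.18],[0,0,0,0,0.24],[0,0,0,0,0.3]]';python3 st.py; python3 -m inch '[[0,0,0,0,0.06],[0,0,0,0,0.12],[0,0,0,0,0.18],[0,0,0,0,0.24],[0,0,0,0,0.3]]';python3 st.py; python3 -m inch '[[0,0,0,0,0.06],[0,0,0,0,0.12],[0,0,0,0,0.18],[0,0,0,0,0.24],[0,0,0,0,0.3]]';python3 st.py;  python3 - <<'E'
from h import *
c=capture("scene"); save(c,"full3.png")
cv2.imwrite("pics/c3.png",cv2.resize(c["img"][150:300,320:480],None,fx=3.6,fy=3.6,interpolation=cv2.INTER_CUBIC)[...,::-1])
E
```

```text
clock: 8.63
tcp_pos: [0.6639, 0.0702, 0.0993]
ee_rot: [-0.0, 0.968, 0.251, -0.003]
ft_force: [-5.0, 2.4, 6.7]
finger_gap: 0.0596
yaw 0.507 z 0.0993 F [-5.   2.4  6.7] M [ 0.17  1.52 -0.27] j7 0.53 tilt [-0.0063 -0.0009]
clock: 9.05
tcp_pos: [0.6633, 0.0699, 0.0995]
ee_rot: [-0.0, 0.92, 0.393, -0.004]
ft_force: [-8.1, -1.0, 6.5]
finger_gap: 0.0593
yaw 0.807 z 0.0995 F [-8.1 -1.   6.5] M [-0.31  1.76 -0.17] j7 0.78 tilt [-0.007  -0.0029]
clock: 9.47
tcp_pos: [0.6628, 0.0692, 0.0996]
ee_rot: [0.0, 0.851, 0.525, -0.004]
ft_force: [-6.6, -2.6, 5.7]
finger_gap: 0.0594
yaw 1.106 z 0.0996 F [-6.6 -2.6  5.7] M [-0.62  1.41 -0.19] j7 1.04 tilt [-0.0069 -0.0053]
```

View pics/c3.png

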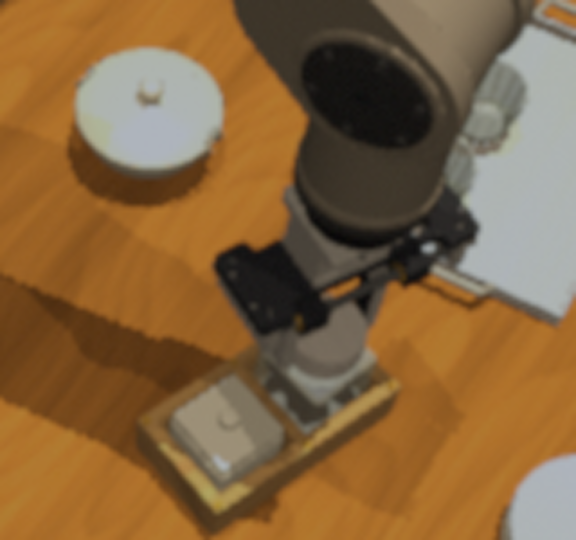

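The jar stays down while the lid turns. Total turn is 1.30 rad and the lid has risen 1.4 mm. I'll add 0.08 rad for the jar's slack in the recess, relieve the side force and try a small lift.

```bash
python3 -m inch '[[0,0.5,0.5,0,0.04],[0,1,0.8,0,0.08],[0,1,0.8,0,0.08],[0,1,0.8,0,0.08],[0,1,0.8,0,0.08]]';python3 st.py; python3 -m inch '[[0,0,0,1,0],[0,0,0,2,0],[0,0,0,3,0],[0,0,0,4,0],[0,0,0,4,0]]';python3 st.py
```

```text
clock: 9.93
tcp_pos: [0.6634, 0.0691, 0.0998]
ee_rot: [0.001, 0.829, 0.559, -0.005]
ft_force: [-4.9, -2.9, 4.5]
finger_gap: 0.0591
yaw 1.187 z 0.0998 F [-4.9 -2.9  4.5] M [-0.66  1.35 -0.01] j7 1.11 tilt [-0.0073 -0.0066]
clock: 10.35
tcp_pos: [0.6635, 0.069, 0.104]
ee_rot: [0.001, 0.829, 0.559, -0.005]
ft_force: [-1.8, -0.7, -0.9]
finger_gap: 0.0594
yaw 1.187 z 0.104 F [-1.8 -0.7 -0.9] M [-0.26  0.47  0.01] j7 1.11 tilt [-0.0072 -0.0067]
```

Only 0.9 N hangs on the tool, which is the lid alone: the threads have let go. I lift to about 25 mm above the rim (TCP about 135 mm).

```bash
python3 -m inch '[[0,0,0,3,0],[0,0,0,6,0],[0,0,0,9,0],[0,0,0,12,0],[0,0,0,15,0]]';python3 st.py; python3 -m inch '[[0,0.5,1,4,0],[0,0.5,1,8,0],[0,0.5,1,12,0],[0,0.5,1,15.5,0],[0,0.5,1,15.5,0]]';python3 -m inch '[[0,0,0,0,0],[0,0,0,0,0],[0,0,0,0,0]]';python3 st.py;  python3 - <<'E'
from h import *
c=capture("scene"); c0=capture("top")
a=cv2.resize(c["img"][150:300,320:480],None,fx=2.5,fy=2.5,interpolation=cv2.INTER_CUBIC)
b=cv2.resize(c0["img"][90:240,220:380],None,fx=2.5,fy=2.5,interpolation=cv2.INTER_CUBIC)
cv2.imwrite("pics/c4.png",np.hstack([a,b])[...,::-1])
P=cloud(c)*1000; Z=P[...,2]
near=(np.hypot(P[...,0]-664,P[...,1]-69)<48)
h,e=np.histogram(Z[near],np.arange(0,160,4)); print(dict(zip(e[:-1].astype(int).tolist(),h.tolist())))
E
```

```text
clock: 10.77
tcp_pos: [0.6638, 0.0691, 0.1196]
ee_rot: [0.001, 0.829, 0.559, -0.004]
ft_force: [-0.2, 0.0, -0.4]
finger_gap: 0.0591
yaw 1.187 z 0.1196 F [-0.2  0.  -0.4] M [ 0.03  0.03 -0.01] j7 1.1 tilt [-0.0064 -0.0065]
clock: 11.18
tcp_pos: [0.6647, 0.0702, 0.136]
ee_rot: [0.001, 0.829, 0.559, -0.004]
ft_force: [-0.0, -0.1, -0.2]
finger_gap: 0.059
clock: 11.43
tcp_pos: [0.6646, 0.0701, 0.1359]
ee_rot: [0.001, 0.829, 0.559, -0.004]
ft_force: [0.9, 0.0, -0.2]
finger_gap: 0.0594
yaw 1.187 z 0.1359 F [ 0.9  0.  -0.2] M [ 0.08 -0.03 -0.06] j7 1.1 tilt [-0.0056 -0.0063]
{0: 0, 4: 0, 8: 0, 12: 0, 16: 0, 20: 0, 24: 2, 28: 6, 32: 6, 36: 28, 40: 73, 44: 80, 48: 39, 52: 27, 56: 27, 60: 16, 64: 26, 68: 16, 72: 27, 76: 48, 80: 98, 84: 61, 88: 56, 92: 24, 96: 20, 100: 13, 104: 5, 108: 1, 112: 0, 116: 0, 120: 0, 124: 0, 128: 7, 132: 19, 136: 22, 140: 17, 144: 19, 148: 52, 152: 128}
```

View pics/c4.png

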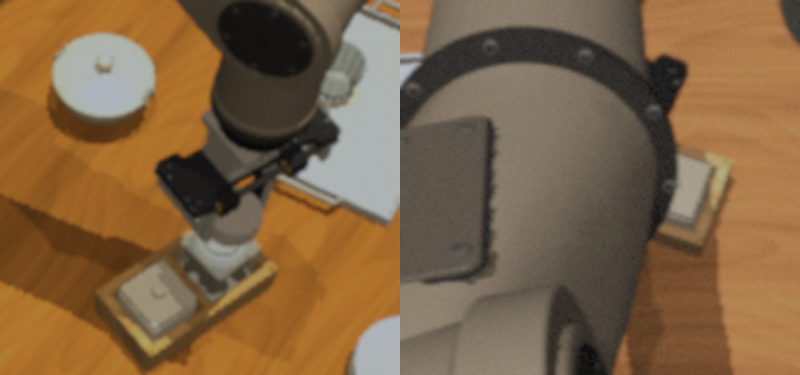

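The picture shows the open jar down in its recess and the lid held level above it. The heights agree: shoulder at about 82 mm, rim at about 102, and the lid from about 128 to 154 mm. That leaves a gap of about 26 mm, so I hand in.

```bash
python3 -c "
from workcell import *
print(hand_in())"
```

```text
the job is handed in; nothing more can be done
None
```

The job is done and handed in at about 11.5 s on the robot's clock, but no verdict is reported.

**What I did:**
- I gripped the jar by its lid and carried it upright to the empty recess, in line with its walls.
- I lowered it in small steps with no side force. It touched the floor at TCP 98.2 mm, where 98.3 mm was expected, with about 11 N.
- I turned the lid 1.38 rad anticlockwise. The lift then carried only about 0.9 N, so the lid had come free of the jar.
- I lifted the lid straight up and finished holding it over the mouth.

**Last checks:**
- **Jar:** its shoulder reads about 82 mm above the counter, which is fully down.
- **Lid:** its lower edge is about 26 mm above the rim. The tool is within about 0.01 rad of vertical, and the force on it is near zero.
- **Sugar pot and surroundings:** the sugar pot and everything else in the last close-up pictures looks undisturbed. I did not take a full-scene picture at the end.

**What disagreed or was less certain:**
- The two cameras differed by about 4 mm. I settled the recess position by comparing the jar and the holder in the same picture.
- The sideways force reached about 8 N during the turn.
- The wrist moment at my readings never showed the 0.3–0.5 N m expected to break the lid loose; the highest was 0.27. The light lift, not the moment, is what shows the threads had let go.

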